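Set the focus sleeve and show a brush handle to the inspection camera

ROBOT

A 6-joint arm with a two-finger parallel gripper is mounted at the origin on a cart in front of the work surface, level with it; the furniture and walls round the work are solid. World frame = base frame: x ahead of the robot, y to its left, z up, the work surface at z = 0. Lengths are in m, angles in rad, forces in N, time in s.
With the tool pointing down it reaches from about 0.275 to 0.75 m from the base axis. Payload 10.2 kg.
Tool frame: the origin (TCP) lies between the finger pads; the fingertips stand 17 mm ahead of it and the grasp point (between the pads) lies 2 mm behind it (env.finger_overhang is the distance from the TCP to the fingertips, in m); z points along the fingers, y is the line along which they close (so a half turn about z gives the same grasp; the last joint's range is limited). The gripper opens to 85 mm and grips with 20 to 120 N. Pads are 22 mm wide; open, the fingers measure 114 mm over their backs; the gripper's body (76 mm by 85 mm) begins 54 mm behind the grasp point. The pads swing forward as they close: fully open they stand 13 mm farther back than shut.
Start: joints at [-1.474, 0.313, 1.498, -0, 1.331, -0.223], TCP at [0.165, -0.498, 0.248] pointing down, gripper open.
Joint ranges: [-2.94, 2.94], [-0.97, 2.17], [0.19, 2.56], [-1.23, 4.37], [0.02, 3.11], [-2.88, 2.88]. Speed limits (rad/s): [2.39, 2.39, 3.01, 3.14, 3.14, 3.14].

INTERFACE

Orientations are given as a unit quaternion [w, x, y, z].
In Python, from plant import env, cams, finder gives the robot as it stands. Calls block until the motion is done:
- env.goto(position, orientation): joint-space move of the TCP to a pose.
- env.move_straight(position, feed=0.15, rotation=None): straight line of the TCP; rotation=None keeps the orientation; feed is the mean speed in m/s.
- env.movej(angles): joint-space move.
- env.gripper_to(opening, effort=None): finger opening in m; effort is the grip in N (None keeps the last); returns when the fingers have stopped.
- env.sleep(seconds).
- env.inverse_kinematics(position, orientation): joint angles nearest the present ones, or None.
- cams.camera(name): name is "side" or "top"; returns (picture, depth): 384x512x3 uint8, blue, green, red; 384x512 float32, m along the optical axis (not along the pixel's ray), 0 where there is no reading.
- cams.camera_info(name): a dict with "camera_matrix" (3x3 intrinsics, pixels), "distortion" ([k1, k2, p1, p2, k3] as OpenCV has them; the pictures are not rectified), "rvec" (rotation vector, rad) and "tvec" (3), from world to camera coordinates, as OpenCV has them. Camera axes: x right, y down, z forward; pixel columns grow to the right and rows downward; lengths in m; the calibration is good to about 2 mm. A picture is of the moment at which its call begins. camera_info takes no time and is no camera call.
A pose or a line that the arm cannot do raises env.PlanningError and nothing moves.
- env.close_job(): hands the job in; it is judged then, once.
Trained networks look in the newest picture that a camera, given by its name, has taken for a name from the list of things; names that differ only in an ending like _2 or _b are one class to them, and where a whole thing is asked for, a point or a joint stands for the part that bears it (a point fixed in the world has none). Each returns a list of dicts, best first, with "score" (0 to 1); they miss things now and then, are a little off and sometimes report something else, mostly with a low value. They report only what shows in the picture. A call takes as long as a camera call.
- finder.search_frame(camera, query): "position" ([x, y, z] in m, in world coordinates, good to about 4 mm: the middle of the surface that is visible of it).
- finder.silhouettes(camera, query): "mask" (384x512 bool, what is visible of it).
- finder.pinpoint(camera, query): "position" ([x, y, z] in m, in world coordinates, good to about 4 mm: a listed point, or the origin of a listed thing).
Readings, each from a call of its own:
- env.read_clock(): time.
- env.read_joint_positions(): joint angles.
- env.read_qd(): joint speeds.
- env.read_tau(): joint torques, N m.
- env.read_ee_pos(): TCP position.
- env.read_tool_rot(): TCP orientation.
- env.read_force(): force on the tool from outside, world axes, zero at the start.
- env.read_moment(): the same for the moment, N m.
- env.read_finger_gap(): finger opening in m.
- env.read_gripper_force(): force on a finger pad.
Only numpy, scipy, OpenCV 4.12 (cv2) and the standard library are available. Lean on these libraries where they do the work, as an engineer would, in place of code of your own. Each camera call takes 0.05 s, during which the arm holds its last target. There are 200 camera calls.

TASK

Turn the focus sleeve of the upward-leaning inspection camera to station 5, the setting for a 60 mm working distance, then take the one bare black handle (the one without hair) out of the drying pallet and hold it in the air in front of the lens: centred on the lens axis, its foot 60 mm from the lens and facing squarely into it. Finish while still holding it there motionless, with the sleeve still on 5 and the two finished brushes left standing in the pallet.

Things in the scene. Friction and masses are not known exactly. Their poses are not given: they have to be found in the camera images.
- camera_stand: Fixed light grey metal foot of the inspection camera, 110x100x10 mm. Origin on the bench; z up. The camera head stands on it and leans 25 degrees from vertical towards the stand's -x (roughly towards the robot).
- lens_face (a point): Centre of the lens's front rim, about 93 mm over the bench, fixed to the camera head. Its z is the lens axis, pointing out of the lens (up, leaning 25 degrees towards the stand's -x). 28 mm behind it along the axis is a round scale disc of 92 mm diameter, square to the axis. Stations 1 to 6 are radial rows of 1 to 6 dots on it, from left to right as seen from the robot.
- sleeve_grip (a point): Point on the lens axis amid the focus sleeve, 13 mm behind the lens face. The sleeve is a black knurled ring, 50 mm outer diameter, 27 mm long, from scale disc to lens face; grip it across its diameter, coming along the lens axis. This frame turns with the sleeve: z = lens axis, x = towards its black pointer at the disc (31 mm from the axis, 4 mm high), in line with a white mark on rim and side.
- sleeve (a joint): Angle of the focus sleeve, rad: stations 1 to 6 at 0, 0.349, 0.698, 1.047, 1.396 (station 5), 1.745; stops 0.06 beyond the ends. Grows counter-clockwise seen from in front of the lens. Pointer midway between 3 and 4 = the side to which the head leans. A click takes about 0.1 N m; near a station the sleeve settles into it. Starts between 1 and 3.
- pallet: Fixed plywood drying pallet, 70 (x) x 280 (y) x 18 mm, origin under its centre on the bench. Three round nests of 48 mm diameter, 10 mm deep, at y = -100, 0 and +100 mm, hold the handle and the two brushes in any order. The brushes' hair leaves most room for a gripper that closes across the pallet (along its x).
- handle: Bare black resin brush handle, a waisted round body 61 mm tall, at most 40 mm in diameter, 41 g or so, standing in one of the pallet's nests. Origin at the centre of its foot (underside), z up along its axis to the bored top. Grip it across the diameter from above, e.g. 35 to 45 mm over the foot.
- brush_a: Finished shaving brush, black handle below and a pale hair knot of up to 65 mm diameter above, 123 mm tall, standing in a nest. Origin about under its centre, z up. Leave it standing.
- brush_b: Second finished shaving brush, 122 mm tall, like brush_a. Leave it standing.
- glue_press: Fixed glue press at the back left of the camera, not to be used: mind it on the way. Origin under its pipe stand. Its head overhangs towards the robot: it fills x = -225 to -170, y = -45 to +15, z = 120 to 400 mm from the origin, with a 70 mm tall handle nest below.

How it is judged:
On the way, in this order (a step that is already met when the one before it is completed fails the run):
1. the sleeve is turned to station 5 while the handle still stands in the pallet (value of joint sleeve between 1.28 and 1.51 rad and distance of handle from where it was at the start of the episode below 0.03 m), for 0.2 s.
2. the handle is lifted clear of the pallet in the gripper (height (world z) of handle above 0.04 m and contact force between the fingers and handle above 1 N), for 0.2 s.
At the end, for the whole second after the job is handed in: Sleeve on station 5 (within 6.6 degrees); the fingers hold the handle still in the air, foot towards the lens and 60 +-10 mm from it, within 10 mm of the lens axis (x and y), aligned within 10 degrees, off the camera; both brushes stand where they stood (20 mm, 0.2 rad) (value of joint sleeve between 1.28 and 1.51 rad and x of handle in the frame of lens_face between -0.01 and 0.01 m and y of handle in the frame of lens_face between -0.01 and 0.01 m and z of handle in the frame of lens_face between 0.05 and 0.07 m and angle between the z axis of handle and the z axis of lens_face, either way round below 0.17 rad and angle between handle's own z axis and vertical below 0.8 rad and contact force between the fingers and handle above 1 N and contact force between handle and camera_stand below 0.1 N and linear speed of handle below 0.02 m/s and angle between each of brush_a, brush_b's own z axis and vertical below 0.2 rad and distance of each of brush_a, brush_b from where it was at the start of the episode below 0.02 m); the arm keeps its last pose, push and grip.
It fails at once if a finished brush is knocked over or pulled out of the pallet (angle between any of brush_a, brush_b's own z axis and vertical above 0.5 rad or distance of any of brush_a, brush_b from where it was at the start of the episode above 0.04 m).
It also fails if it takes over 50 s, if anything falls off the work surface, if the arm or the gripper's body presses on something with over 40 N, if the wrist force passes 120 N, or if a joint passes its speed limit or range.

## Working session

There is one attempt and no reset: what is moved stays moved. The work goes in short steps, each a Python script; the robot and the scene stay as the last script left them, time stands still between calls to the robot, and variables do not carry over. Pictures are saved under pics/ and viewed, at most 10 in all, crops included, and the job is handed in when it is done.

```bash
mkdir -p pics; ls
python3 - <<'E'
from plant import env,cams,finder
import cv2,numpy as np
for c in ["side","top"]:
    p,d=cams.camera(c); cv2.imwrite(f"pics/{c}0.png",p)
    i=cams.camera_info(c); R=cv2.Rodrigues(np.array(i["rvec"],float))[0]
    print(c,"campos",(-R.T@np.ravel(i["tvec"])).round(3))
    for q in ["camera_stand","lens_face","sleeve_grip","pallet","handle","brush_a","glue_press"]:
        print(q,[(np.round(r["position"],3).tolist(),round(r["score"],2)) for r in finder.pinpoint(c,q)[:3]])
print(env.read_clock(), env.finger_overhang)
E
```

```text
pics
plant.py
side campos [ 0.526 -1.202  0.791]
camera_stand [([0.427, 0.043, -0.0], 0.96)]
lens_face [([0.422, 0.039, 0.091], 0.64)]
sleeve_grip [([0.425, 0.044, 0.08], 0.49)]
pallet [([0.446, -0.277, -0.0], 0.76)]
handle [([0.434, -0.375, 0.014], 0.55)]
brush_a [([0.447, -0.18, 0.012], 0.95), ([0.444, -0.278, 0.008], 0.64)]
glue_press []
top campos [ 0.426 -0.127  1.361]
camera_stand [([0.431, 0.049, 0.0], 0.65)]
lens_face [([0.421, 0.038, 0.094], 0.74), ([0.438, -0.274, 0.001], 0.34), ([0.432, -0.376, 0.004], 0.29)]
sleeve_grip [([0.423, 0.04, 0.081], 0.8)]
pallet [([0.442, -0.276, 0.001], 0.92)]
handle [([0.434, -0.381, 0.002], 0.55)]
brush_a [([0.448, -0.179, 0.005], 0.85)]
glue_press []
0.8 0.017
```

Run:
```python
import cv2,numpy as np
t=cv2.imread("pics/top0.png");s=cv2.imread("pics/side0.png")
cv2.imwrite("pics/both.png",np.hstack([cv2.resize(t,(400,300)),cv2.resize(s,(400,300))]))
from plant import cams
i=cams.camera_info("top")
uv=cv2.projectPoints(np.array([[.422,.039,.093]]),np.array(i["rvec"],float),np.array(i["tvec"],float),np.array(i["camera_matrix"],float),np.array(i["distortion"],float))[0].ravel();print(uv)
u,v=uv.astype(int);cv2.imwrite("pics/lens.png",cv2.resize(t[v-40:v+40,u-40:u+40],(600,600),interpolation=cv2.INTER_CUBIC))
```

```text
[186.30499041 245.90537844]
```

View pics/both.png

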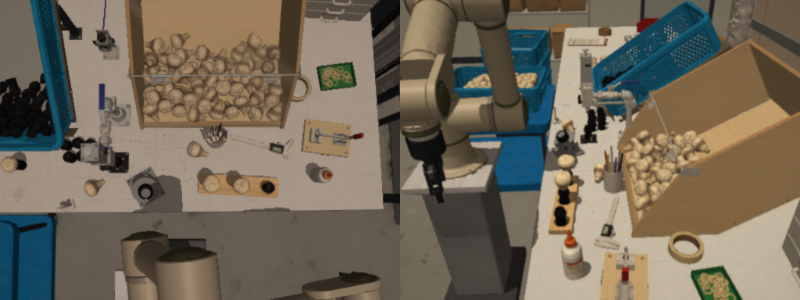

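View pics/lens.png

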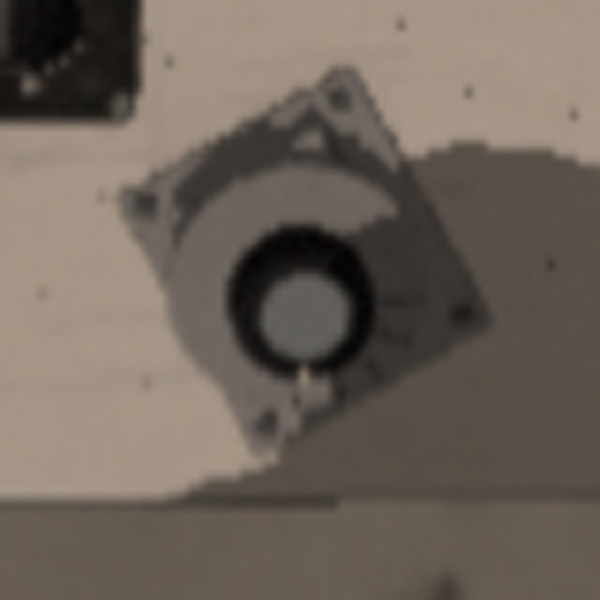

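The top view shows the camera at about (186,246) px. Its base corners in the crop are at (345,70), (120,190), (265,450) and (490,315). The lens is at (304,314), with the white mark at (305,375), so the sleeve is near station 2. The bare handle is the rightmost, in the nest at y≈-0.38. Next I'll get the exact geometry.

```bash
cat > h.py <<'E'
from plant import env,cams,finder
import cv2,numpy as np
from scipy.spatial.transform import Rotation as Ro
def cal(c):
    i=cams.camera_info(c);f=lambda k:np.array(i[k],float)
    return f("camera_matrix"),f("distortion"),cv2.Rodrigues(f("rvec"))[0],f("tvec").ravel()
def ray(c,px):
    K,D,R,t=cal(c);p=cv2.undistortPoints(np.array(px,float).reshape(-1,1,2),K,D).reshape(-1,2)
    return -R.T@t,np.c_[p,np.ones(len(p))]@R
def onz(c,px,z):
    o,d=ray(c,px);return o+d*((z-o[2])/d[:,2])[:,None]
def cloud(c,d,mask):
    v,u=np.nonzero(mask&(d>0));o,r=ray(c,np.c_[u,v]);return o+r*d[v,u][:,None]
def proj(c,P):
    K,D,R,t=cal(c);return cv2.projectPoints(np.array(P,float).reshape(-1,1,3),cv2.Rodrigues(R)[0],t,K,D)[0].reshape(-1,2)
E
python3 - <<'E'
from h import *
p,d=cams.camera("top")
uv=lambda a:(np.array(a,float)+.5)/7.5-.5+[146,205]
co=onz("top",uv([[345,70],[120,190],[265,450],[490,315]]),.01)
print("base",co.mean(0).round(4)); e1=co[0]-co[3];e2=co[1]-co[2];print(np.linalg.norm(e1),np.degrees([np.arctan2(e[1],e[0]) for e in (e1,e2)]), np.degrees([np.arctan2(e[1],e[0]) for e in (co[1]-co[0],co[2]-co[3])])-90)
print("lens",onz("top",uv([[304,314]]),.093).round(4),"mark",onz("top",uv([[305,375]]),.085).round(4))
m=np.zeros(d.shape,bool);m[200:290,140:230]=1
P=cloud("top",d,m); q=P[(P[:,2]>.04)&(np.linalg.norm(P[:,:2]-[.43,.045],axis=1)<.08)]
# disc plane: radius 30..44 about axis
for y in (28,30.6,33):
    a=np.r_[-np.sin(np.radians(25))*np.array([np.cos(np.radians(y)),np.sin(np.radians(y))]),np.cos(np.radians(25))]
    L=np.array([.4215,.0385,.093]);r=(P-L);z=r@a;rad=np.linalg.norm(r-z[:,None]*a,axis=1)
    s=(rad<44)&(rad>.029)&(rad<.043)&(abs(z+.028)<.008);s2=(rad<.02)&(abs(z)<.01)
    for S in (s,):
        c=P[S].mean(0);n=np.linalg.svd(P[S]-c)[2][2];n*=np.sign(n[2]);print(S.sum(),c.round(4),n.round(3),"tilt",np.degrees(np.arccos(n[2])).round(1),"yaw",np.degrees(np.arctan2(-n[1],-n[0])).round(1),"z",z[S].mean().round(4),"lensz",np.median(z[s2]).round(4))
K=finder.silhouettes("top","handle");b=finder.silhouettes("top","brush_a")
for r in K[:2]+b[:3]:
    Q=cloud("top",d,r["mask"]);
    if len(Q): print(round(r["score"],2),len(Q),Q[:,:2].min(0).round(3),Q[:,:2].max(0).round(3),np.median(Q,0).round(3))
hc=[r for r in K if r["mask"].any()][0]["mask"];v,u=np.nonzero(hc);print(u.min(),u.max(),v.min(),v.max())
# pallet
m=np.zeros(d.shape,bool);m[:,200:400]=1
cv2.imwrite("pics/pal.png",cv2.resize(p[215:260,245:365],(800,300),interpolation=cv2.INTER_CUBIC))
# tall things near camera
P=cloud("top",d,np.ones(d.shape,bool));w=(P[:,2]>.12)&(abs(P[:,0]-.45)<.35)&(abs(P[:,1])<.45)&(P[:,0]>.25)
H=P[w];print("tall y>-.1:",[ (k,H[(H[:,1]>k)&(H[:,1]<k+.05)][:,[0,2]].min(0).round(3).tolist()) for k in np.arange(-.3,.3,.05) if ((H[:,1]>k)&(H[:,1]<k+.05)).any()])
E
```

```text
base [0.4417 0.0502 0.01  ]
0.10541108905866574 [30.63573668 29.56316359] [27.71444833 30.44460982]
lens [[0.4206 0.0395 0.093 ]] mark [[0.3996 0.0401 0.085 ]]
368 [0.4355 0.0441 0.0715] [-0.362 -0.206  0.909] tilt 24.6 yaw 29.6 z -0.0258 lensz 0.0007
367 [0.4354 0.0446 0.0715] [-0.362 -0.207  0.909] tilt 24.6 yaw 29.8 z -0.0258 lensz 0.0008
367 [0.4348 0.0447 0.0713] [-0.362 -0.206  0.909] tilt 24.6 yaw 29.6 z -0.0258 lensz 0.0007
0.7 169 [ 0.415 -0.392] [ 0.449 -0.359] [ 0.433 -0.375  0.06 ]
0.7 849 [0.387 0.004] [0.469 0.087] [0.43  0.043 0.082]
0.76 359 [ 0.414 -0.303] [ 0.467 -0.248] [ 0.439 -0.276  0.122]
0.75 444 [ 0.419 -0.214] [ 0.482 -0.149] [ 0.447 -0.177  0.12 ]
335 350 234 247
tall y>-.1: [(np.float64(-0.3), [0.419, 0.12]), (np.float64(-0.25), [0.585, 0.121]), (np.float64(-0.2), [0.25, 0.12]), (np.float64(-0.15000000000000002), [0.25, 0.244]), (np.float64(-0.10000000000000003), [0.25, 0.243]), (np.float64(-0.050000000000000044), [0.25, 0.175]), (np.float64(-5.551115123125783e-17), [0.25, 0.177]), (np.float64(0.04999999999999993), [0.25, 0.12]), (np.float64(0.09999999999999992), [0.489, 0.159]), (np.float64(0.1499999999999999), [0.487, 0.182]), (np.float64(0.24999999999999983), [0.589, 0.141])]
```

View pics/pal.png

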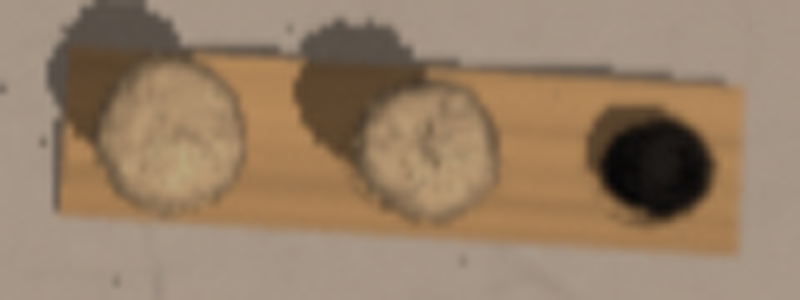

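The crop shows the bare handle at (655,165) and the two brushes at (172,135) and (430,150). The disc plane fit gives a 24.6° tilt at 29.7° yaw, which matches the base edges. Next I'll plan the sleeve grasp.

```bash
cat >> h.py <<'E'
L=np.array([.421,.039,.093]);yw=np.radians(29.8);tl=np.radians(25)
A=np.array([-np.sin(tl)*np.cos(yw),-np.sin(tl)*np.sin(yw),np.cos(tl)])
XL=np.array([-np.cos(tl)*np.cos(yw),-np.cos(tl)*np.sin(yw),-np.sin(tl)]) # lean side, perpendicular to A
YL=np.cross(A,XL)
def sdir(th): b=th-.8725; return np.cos(b)*XL+np.sin(b)*YL   # pointer direction at sleeve angle
def quat(y,z):
    M=np.c_[np.cross(y,z),y,z];q=Ro.from_matrix(M).as_quat();return q[[3,0,1,2]]
def theta(P): r=np.array(P)-L;return .8725+np.arctan2(r@YL,r@XL)
E
python3 - <<'E'
from h import *
px=(np.array([[305,375]])+.5)/7.5-.5+[146,205]
o,d=ray("top",px);d=d[0]
z=-.002;t=((L+A*z-o)@A)/(d@A);P=o+d*t;print("mark theta",theta(P),"r",np.linalg.norm(P-L))
for f in (1,-1):
  for off in (-.5,-.25,0,.25,.5):
    r=[]
    for th in (.349,1.42):
        q=quat(f*sdir(th+np.pi/2+off),-A)
        for h in (-.008,.10): 
            j=env.inverse_kinematics(L+A*h,q);r.append(None if j is None else np.round(j,2).tolist())
    print(f,off,r)
yp=np.array([np.cos(-.07),np.sin(-.07),0])
for f in(1,-1):print(env.inverse_kinematics([.433,-.376,.05],quat(f*yp,np.array([0,0,-1.]))))
E
```

```text
mark theta 0.34828470958931756 r 0.02399879929016591
1 -0.5 [[-0.38, 0.21, 2.24, 0.71, 0.53, 1.1], [-0.51, -0.1, 2.22, 0.5, 0.86, 1.27], [-0.38, 0.21, 2.24, 0.71, 0.53, 0.03], [-0.51, -0.1, 2.22, 0.5, 0.86, 0.2]]
1 -0.25 [[-0.38, 0.21, 2.24, 0.71, 0.53, 0.85], [-0.51, -0.1, 2.22, 0.5, 0.86, 1.02], [-0.38, 0.21, 2.24, 0.71, 0.53, -0.22], [-0.51, -0.1, 2.22, 0.5, 0.86, -0.05]]
1 0 [[-0.38, 0.21, 2.24, 0.71, 0.53, 0.6], [-0.51, -0.1, 2.22, 0.5, 0.86, 0.77], [-0.38, 0.21, 2.24, 0.71, 0.53, -0.47], [-0.51, -0.1, 2.22, 0.5, 0.86, -0.3]]
1 0.25 [[-0.38, 0.21, 2.24, 0.71, 0.53, 0.35], [-0.51, -0.1, 2.22, 0.5, 0.86, 0.52], [-0.38, 0.21, 2.24, 0.71, 0.53, -0.72], [-0.51, -0.1, 2.22, 0.5, 0.86, -0.55]]
1 0.5 [[-0.38, 0.21, 2.24, 0.71, 0.53, 0.1], [-0.51, -0.1, 2.22, 0.5, 0.86, 0.27], [-0.38, 0.21, 2.24, 0.71, 0.53, -0.97], [-0.51, -0.1, 2.22, 0.5, 0.86, -0.8]]
-1 -0.5 [[-0.38, 0.21, 2.24, 0.71, 0.53, -2.04], [-0.51, -0.1, 2.22, 0.5, 0.86, -1.87], None, None]
-1 -0.25 [[-0.38, 0.21, 2.24, 0.71, 0.53, -2.29], [-0.51, -0.1, 2.22, 0.5, 0.86, -2.12], None, None]
-1 0 [[-0.38, 0.21, 2.24, 0.71, 0.53, -2.54], [-0.51, -0.1, 2.22, 0.5, 0.86, -2.37], [-0.38, 0.21, 2.24, 0.71, 0.53, 2.67], [-0.51, -0.1, 2.22, 0.5, 0.86, 2.84]]
-1 0.25 [[-0.38, 0.21, 2.24, 0.71, 0.53, -2.79], [-0.51, -0.1, 2.22, 0.5, 0.86, -2.62], [-0.38, 0.21, 2.24, 0.71, 0.53, 2.42], [-0.51, -0.1, 2.22, 0.5, 0.86, 2.59]]
-1 0.5 [None, [-0.51, -0.1, 2.22, 0.5, 0.86, -2.87], [-0.38, 0.21, 2.24, 0.71, 0.53, 2.17], [-0.51, -0.1, 2.22, 0.5, 0.86, 2.34]]
[-9.19274949e-01  6.41099079e-01  1.55652757e+00 -4.44089210e-16
  9.43966007e-01 -8.49274949e-01]
[-9.19274949e-01  6.41099079e-01  1.55652757e+00 -4.44089210e-16
  9.43966007e-01  2.29231770e+00]
```

Run:
```python
from h import *
q=quat(sdir(.349+np.pi/2),-A)
env.goto(L+A*.13,q)
env.move_straight(L+A*-.009,feed=.08)
print("F",env.read_force().round(1) if hasattr(env.read_force(),'round') else env.read_force())
env.gripper_to(.03,30)
print("gap",env.read_finger_gap(),env.read_gripper_force(),np.round(env.read_force(),1),env.read_ee_pos(),env.read_clock())
p,d=cams.camera("side");u,v=proj("side",[L])[0].astype(int)
cv2.imwrite("pics/g1.png",cv2.resize(p[v-50:v+30,u-50:u+50],(750,600),interpolation=cv2.INTER_CUBIC))
```

```text
F [ 0.3 -0.3  0.3]
gap 0.047220187751123056 29.14770726871211 [-6.9 -5.7  6.9] [0.42437622 0.04038035 0.08508866] 5.2667
```

View pics/g1.png

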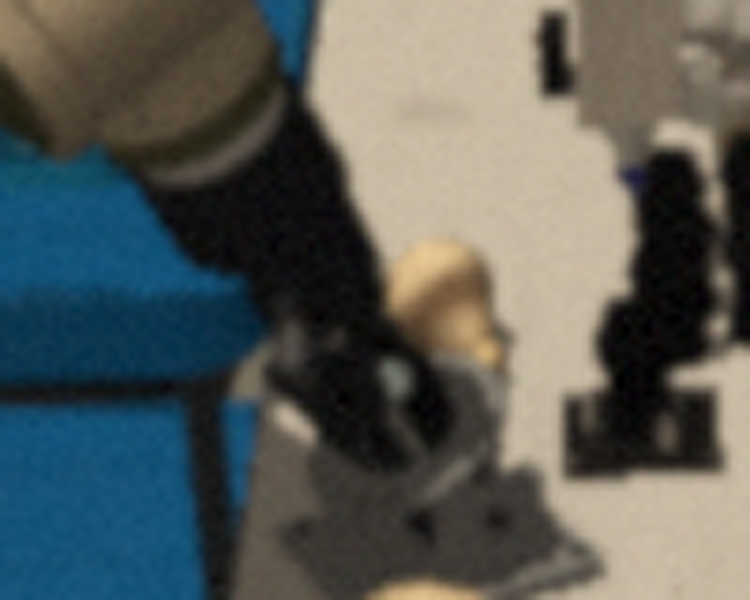

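The picture shows the fingers straddling the black sleeve at about (400,390), square to the disc and clear of it. Now I'll turn it.

Run:
```python
from h import *
j=np.array(env.read_joint_positions());m=0
env.gripper_to(.03,45)
for s in np.linspace(0,1.06,9)[1:]:
    k=j.copy();k[5]-=s;env.movej(k)
    print(round(s,2),np.round(env.read_force(),1),np.round(env.read_moment(),2),round(env.read_finger_gap(),4))
env.gripper_to(.085)
env.move_straight(L+A*.13,feed=.15)
k=np.array(env.read_joint_positions());k[0]-=.6;env.movej(k)
p,d=cams.camera("top");u,v=proj("top",[L])[0].astype(int)
c=cv2.resize(p[v-35:v+35,u-35:u+35],(600,600),interpolation=cv2.INTER_CUBIC);cv2.imwrite("pics/l2.png",c)
print(u,v,env.read_clock(),env.read_ee_pos())
```

```text
0.13 [-4.1  0.4  7.6] [0.25 0.35 0.15] 0.0469
0.26 [-4.4  1.8  8. ] [0.37 0.34 0.36] 0.047
0.4 [-4.4  3.5  9.1] [0.78 0.24 0.23] 0.0469
0.53 [-4.1  5.7  9.2] [0.95 0.27 0.47] 0.0473
0.66 [-6.2  6.5 10.1] [1.06 0.28 0.73] 0.0473
0.8 [-6.2  7.8 11.5] [1.37 0.36 0.58] 0.0471
0.93 [-7.3  7.8 11.7] [1.41 0.44 0.73] 0.0467
1.06 [-9.2  9.  13.3] [1.61 0.58 0.72] 0.0472
186 246 10.075 [ 0.3150974  -0.19995319  0.21000603]
```

View pics/l2.png

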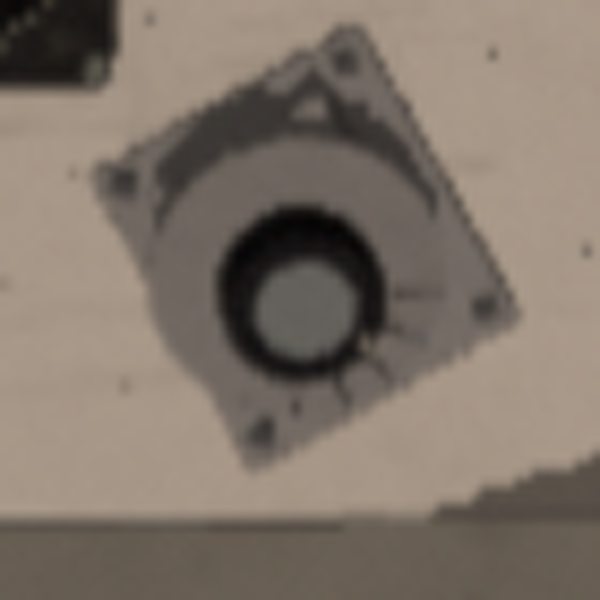

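Mark at about (368,342). I'll compare it with the projected station positions.

Run:
```python
from h import *
p,d=cams.camera("top")
c0=np.array([186-35,246-35]);S=600/70
cr=lambda P:((proj("top",P)-c0+.5)*S-.5).round(0).tolist()
for k in range(6):
    th=.349*k;print(k+1,"rim",cr([L-A*.002+.024*sdir(th)])[0],"disc",cr([L-A*.028+.031*sdir(th),L-A*.028+.039*sdir(th)]))
big=cv2.resize(p[250-20:250+20,186-15:186+25],(600,600),interpolation=cv2.INTER_CUBIC)
big=cv2.convertScaleAbs(big,alpha=1.8);cv2.imwrite("pics/l3.png",big)
g=p[211:281,151:221].astype(int);w=np.argwhere((g[...,2]-g[...,0]>35));print([(a.tolist()) for a in w[:0]])
```

```text
1 rim [279.0, 374.0] disc [[264.0, 362.0], [255.0, 385.0]]
2 rim [306.0, 377.0] disc [[298.0, 366.0], [298.0, 390.0]]
3 rim [333.0, 372.0] disc [[333.0, 359.0], [341.0, 381.0]]
4 rim [357.0, 358.0] disc [[363.0, 341.0], [379.0, 359.0]]
5 rim [374.0, 337.0] disc [[385.0, 315.0], [407.0, 326.0]]
6 rim [384.0, 313.0] disc [[397.0, 284.0], [422.0, 287.0]]
[]
```

View pics/l3.png

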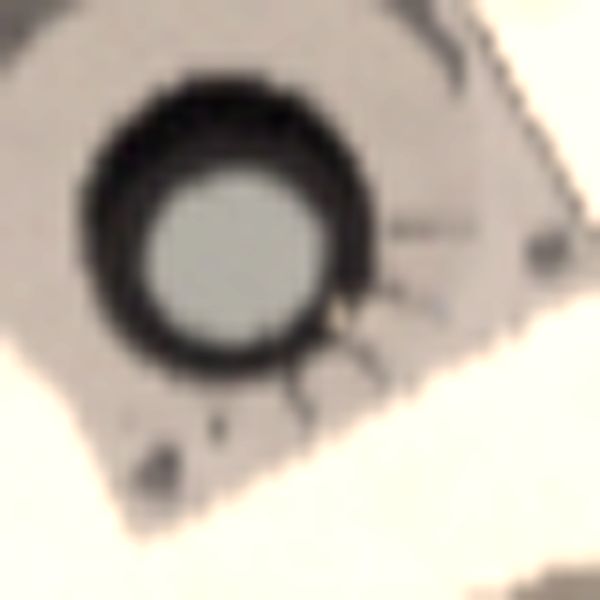

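Run:
```python
from h import *
p,d=cams.camera("side");u,v=proj("side",[L-A*.015])[0].astype(int)
c=p[v-20:v+20,u-25:u+25];c=cv2.convertScaleAbs(cv2.resize(c,(750,600),interpolation=cv2.INTER_CUBIC),alpha=1.8);cv2.imwrite("pics/s3.png",c)
f=lambda P:((proj("side",P)-[u-25,v-20]+.5)*15-.5).round(0).tolist()
print("lens",f([L]))
for k in (2,3,3.5,4,5): th=.349*k;print(k+1,f([L-A*.002+.024*sdir(th),L-A*.024+.031*sdir(th),L-A*.028+.039*sdir(th)]))
```

```text
lens [[358.0, 261.0]]
3 [[264.0, 330.0], [283.0, 418.0], [259.0, 451.0]]
4 [[282.0, 347.0], [306.0, 440.0], [288.0, 479.0]]
4.5 [[295.0, 352.0], [323.0, 447.0], [309.0, 487.0]]
5 [[310.0, 354.0], [342.0, 450.0], [334.0, 492.0]]
6 [[345.0, 351.0], [387.0, 446.0], [390.0, 487.0]]
```

View pics/s3.png

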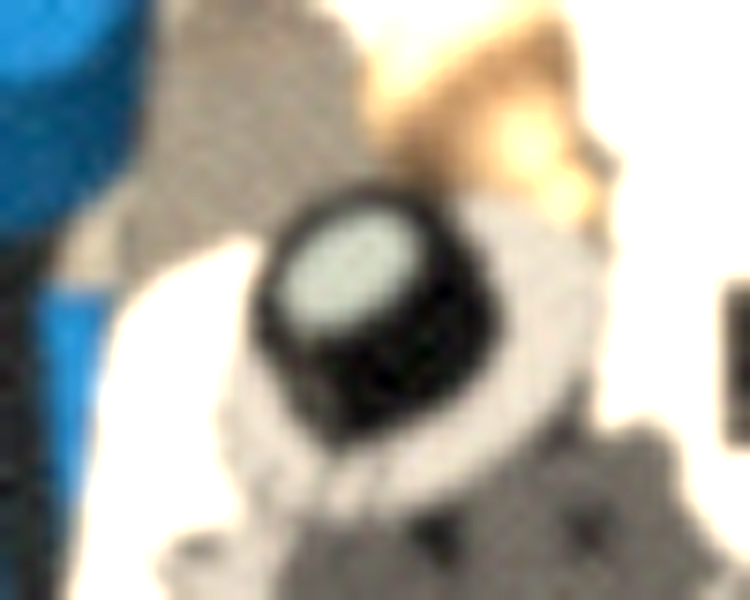

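The side view shows the black pointer at (335,445) directly inside the row 5 dots at (325,490), with row 6 at (375,490), so the sleeve is on 5. Next is the handle.

Run:
```python
from h import *
q=quat(np.array([np.cos(-.07),np.sin(-.07),0]),np.array([0,0,-1.]))
H=np.array([.4325,-.376,.046])
env.goto(H+[0,0,.17],q)
env.move_straight(H,feed=.12)
print(np.round(env.read_force(),1))
env.gripper_to(.0,40)
print("gap",env.read_finger_gap(),env.read_gripper_force(),np.round(env.read_ee_pos(),4))
env.move_straight(H+[0,0,.2],feed=.1)
print("gap",env.read_finger_gap(),env.read_gripper_force(),env.read_clock())
h=.06+.046-.008
best=min(((max(abs(np.array(j)-env.read_joint_positions())),b) for b in np.arange(-3.1,3.1,.2) if (j:=env.inverse_kinematics(L+A*(h+.06),quat(sdir(b),-A))) is not None))
print(best);q2=quat(sdir(best[1]),-A)
env.goto(L+A*(h+.06),q2);env.move_straight(L+A*h,feed=.06);env.sleep(.5)
print(env.read_ee_pos(),L+A*h,env.read_finger_gap(),env.read_gripper_force(),env.read_clock())
for c in("side","top"):
    p,d=cams.camera(c);u,v=proj(c,[L+A*.04])[0].astype(int)
    a,b=max(v-40,0),max(u-45,0);cv2.imwrite(f"pics/f_{c}.png",cv2.convertScaleAbs(cv2.resize(p[a:a+80,b:b+90],None,fx=4.4,fy=6.6*4.4/6.6,interpolation=cv2.INTER_CUBIC),alpha=1.8))
    for r in finder.silhouettes(c,"handle")[:2]:
        Q=cloud(c,d,r["mask"]);
        if len(Q):
            rel=(Q-L)@np.c_[XL,YL,A];print(c,round(r["score"],2),len(Q),np.percentile(rel,[3,50,97],axis=0).round(4).tolist())
    print([(np.round((np.array(r["position"])-L)@np.c_[XL,YL,A],4).tolist(),round(r["score"],2)) for r in finder.pinpoint(c,"handle")])
cv2.imwrite("pics/f.png",np.hstack([cv2.imread("pics/f_side.png"),cv2.imread("pics/f_top.png")]))
```

```text
[-0.   0.3 -0.6]
gap 0.0371845403560774 40.099075636826456 [ 0.4327 -0.3761  0.0463]
gap 0.037334560538978004 40.04250428988598 15.25
(np.float64(0.8180863031146444), np.float64(-3.1))
[0.38504861 0.01840305 0.18182831] [0.38506011 0.01841703 0.18181816] 0.03762003962375672 40.0577021331992 18.3417
side 0.75 175 [[-0.0064, -0.0104, 0.0674], [0.0063, 0.0149, 0.103], [0.0187, 0.0222, 0.121]]
[]
top 0.49 52 [[-0.0183, -0.0127, 0.0687], [-0.0144, -0.0052, 0.0886], [-0.0059, 0.0016, 0.1141]]
[]
```

View pics/f.png

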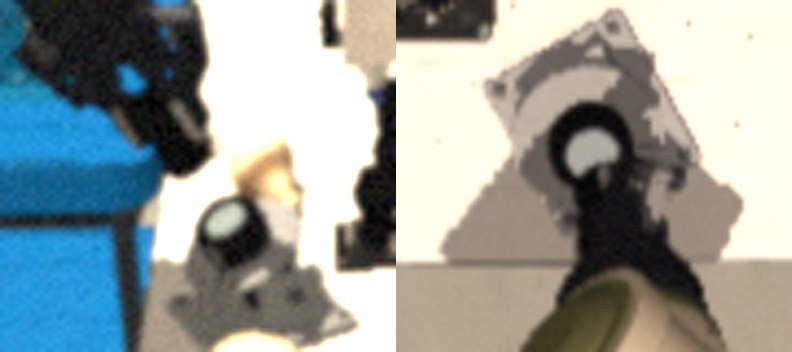

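The side view shows the handle in the fingers, its foot at about (190,165) and facing the lens at (225,220). The top view shows the lens still clear. I'll check the fit with a projected outline and recheck the lens centre.

Run:
```python
from h import *
p,d=cams.camera("side")
m=finder.silhouettes("side","handle")[0]["mask"]
k=np.linspace(0,2*np.pi,24,endpoint=False)
ring=lambda z,r:proj("side",[L+A*z+r*(np.cos(t)*XL+np.sin(t)*YL) for t in k])
u0,v0=proj("side",[L+A*.05])[0].astype(int)-[25,22]
S=12;img=cv2.convertScaleAbs(cv2.resize(p[v0:v0+48,u0:u0+55],None,fx=S,fy=S,interpolation=cv2.INTER_CUBIC),alpha=2.5,beta=15)
def dr(q,c):cv2.polylines(img,[((q-[u0,v0]+.5)*S).astype(int)],True,c,1)
dr(ring(.06,.018),(0,0,255));dr(ring(.121,.018),(0,255,0));dr(ring(0,.025),(255,0,255))
cn,_=cv2.findContours(m.astype(np.uint8),0,1)
for c in cn: dr(c.reshape(-1,2).astype(float),(255,255,0))
dr(proj("side",[L,L+A*.13]),(0,165,255))
cv2.imwrite("pics/chk.png",img)
for c in("side","top"):
  for r in finder.pinpoint(c,"lens_face")[:1]+finder.pinpoint(c,"brush_a")[:2]:print(c,np.round(r["position"],3),round(r["score"],2))
```

```text
side [0.421 0.038 0.092] 0.69
side [ 0.449 -0.177  0.01 ] 0.83
side [ 0.439 -0.278  0.004] 0.7
top [0.417 0.035 0.093] 0.67
top [ 0.449 -0.179  0.01 ] 0.58
```

View pics/chk.png

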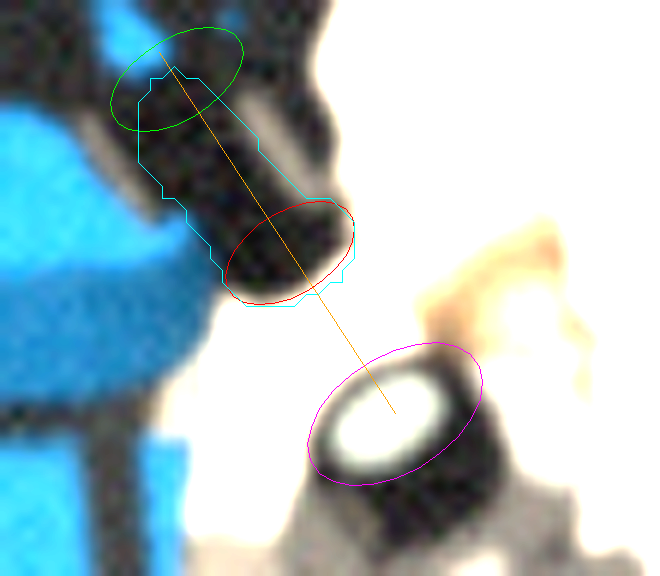

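The predicted foot ring (red) sits on the handle's foot at (290,252), and the lens ring matches to within 1–2 mm. The handle is aligned and both brushes are in place, so I'm handing in.

```bash
python3 -c "
from plant import env
print(env.close_job(),env.read_clock())"
```

```text
the job is handed in; nothing more can be done
the job is handed in; nothing more can be done
```

I handed the job in with the sleeve on station 5, the bare handle held still about 60 mm in front of the lens on its axis, and both brushes standing; camera images agreed to 1–2 mm, and no verdict came back.

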